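# Vent the vacuum manifold and slide the spent filter plate into the waste basket

## Robot

A 6-joint arm with a two-finger parallel gripper is mounted at the origin on the work surface. World frame = base frame: x ahead of the robot, y to its left, z up, the work surface at z = 0. Lengths are in m, angles in rad, forces in N, time in s.
With the tool pointing down it reaches from about 0.35 to 0.975 m from the base axis. Payload 4.9 kg.
Tool frame: the origin (TCP) lies at the very end of the fingers, on their centre line; the grasp point (between the pads) lies 19 mm behind it; z points along the fingers, y is the line along which they close (so a half turn about z gives the same grasp; the last joint's range is limited). The gripper opens to 85 mm and grips with 20 to 120 N. Pads are 22 mm wide; open, the fingers measure 114 mm over their backs; the gripper's body (76 mm by 85 mm) begins 54 mm behind the grasp point. The pads swing forward as they close: fully open they stand 13 mm farther back than shut.
Start: joints at [-1.24, 0.053, 1.613, -0, 1.476, -0.119], TCP at [0.272, -0.563, 0.231] pointing down, gripper open.
Joint ranges: [-3.01, 3.01], [-1.01, 2.22], [0.06, 2.58], [-1.02, 4.17], [0.09, 2.62], [-3.14, 3.14]. Speed limits (rad/s): [2.57, 2.57, 3.14, 3.14, 3.14, 3.14].

## Interface

Orientations are given as a unit quaternion [w, x, y, z].
In Python, from plant import * gives the robot as it stands.
- The arm moves only by the tool jog_arm, never from a script. Its argument "moves" is a list that holds one entry, the list of rows, each a list of 7 numbers: the finger opening in cm, from 0 to 8.54, then the shift along the tool's x, y, z in cm, then the turn, a rotation vector about the tool's x, y, z in rad. A call has 1 to 20 rows; each row shifts and turns the commanded pose from where the row before left it, along the tool's axes as they then stand; what a row does not reach is not made up. A row lasts 1/12 s, in which the tool goes at most 41.7 mm and 7.16 degrees, less where a joint would pass 70% of its speed; a pose out of reach is approached as far as the arm can. A call is refused whole if a number of a shift passes 4.17 or a number of a turn 0.125, either way. A call with a gripper value outside its range is refused whole. The fingers move at their own pace and stop on an object; the grip force is fixed at half the most. Time passes only in rows, so rows that do not move let the fingers close. It gives the time, the measured TCP pose, the force, the opening and the grip force at its end, in the units of the state.
- state(): the state, without advancing time (a new reading comes with each control period).
- grab_frame(name): name is "scene" or "top" or "wrist"; returns a dict with "color" (420x560x3 uint8, blue, green, red), "depth" (420x560 float32, m along the optical axis (not along the pixel's ray), 0 where there is no reading), "fx", "fy", "cx", "cy" (pixels), "R" (3x3) and "t" (3): a world point X has camera coordinates R X + t. Camera axes: x right, y down, z forward; pixel columns grow to the right and rows downward; lengths in m; the calibration is good to about 2 mm. A picture is of the moment at which its call begins.
- job_done(): hands the job in; it is judged then, once.
Trained networks look in a picture, given as the dict that the camera call returned (one of the last four; its "shot" number tells which), for a name from the list of things; names that differ only in an ending like _2 or _b are one class to them, and where a whole thing is asked for, a point or a joint stands for the part that bears it (a point fixed in the world has none). Each returns a list of dicts, best first, with "p" (0 to 1); they miss things now and then, are a little off and sometimes report something else, mostly with a low value. They report only what shows in the picture. A call takes as long as a camera call. They do not tell look-alikes from the thing itself.
- recognise(name, picture): "rect" ([centre column, centre row, width, height] in pixels, round what is visible of it).
- regions_of(name, picture): "pixels" (420x560 bool, what is visible of it) and "rect" ([centre column, centre row, width, height] in pixels, round what is visible of it).
The state is a dict: "time": time; "joint_pos": joint angles; "joint_vel": joint speeds; "joint_efforts": joint torques, N m; "tool_pos": TCP position; "tool_rot": TCP orientation; "contact_force": force on the tool from outside, world axes, zero at the start; "ft_torque": the same for the moment, N m; "gripper_width": opening from 0.0 (shut) to 1.0 (fully open); "grasp_force": force on a finger pad.
Only numpy, scipy, OpenCV 4.12 (cv2) and the standard library are available. Lean on these libraries where they do the work, as an engineer would, in place of code of your own. Each camera call takes 0.05 s, during which the arm holds its last target. There are 200 camera calls.

## Task

The filter plate on the vacuum manifold is spent. First open the manifold's vent lever to half (45 degrees) and leave it there; then draw out fully the stop at the end of the deck where the wire waste basket stands, leaving the other stop in; then slide the plate along the deck off that end so that it ends up lying flat on the bottom of the basket, not propped on a rim or the deck. Leave everything else on the bench where it is.

Things in the scene. Friction and masses are not known exactly. Their poses are not given: they have to be found in the camera images.
- manifold: White block under a steel deck, fixed. Origin at bench level under the deck's centre; y along the deck, x across (away from robot), z up. Deck 118 (x) by 350 mm (y), 10 thick, top z = 50, overhanging the 100 by 200 mm block. Rails 12 mm thick at x = +-52.5, tops z = 75: lane 93 mm wide, its ends (y = +-175) open drop-offs past the stops. Vent axis at x 108, y -30. Stop posts reach z 118.
- vent (a joint): Vent lever, swings flat about an upright axis at x = 108, y = -30 mm of the manifold; rad, 0 = shut (points along manifold +y), grows clockwise from above, 1.571 = fully open (points along manifold +x, away from the robot); three black ticks mark shut, half, open. Starts 0 to 0.3, takes about 2 N at 55 mm from its axis, stays where left.
- vent_end (a point): The free end of the steel vent lever, mid-height of the bar, 80 mm from its axis. The bar is 12 mm wide and 20 mm high, z = 92 to 112 mm, with free space on both sides, standing clear above the deck rails (44 mm beside them when shut).
- stop_left (a joint): Stop at the deck's +y end: dark steel bar across the robot-side part of the lane at y = +140 mm, 16 mm wide (y), z = 53 to 68. m: 0 = in (tip 32 mm past the rail's inner face), 0.045 = fully out (end stop), moving along manifold -x, towards the robot. Starts in to within 6 mm. Friction 2 N, stays where left. In, it blocks the plate; beyond 0.035 it is clear of the lane.
- stop_right (a joint): The same stop at the deck's -y end, y = -140 mm.
- stop_left_post (a point): Top of the upright post (14 mm thick, black knob of 18 mm at the top) on the left stop's outer end; z = 118 mm, x = -68 mm in the manifold's frame when in. The post stands from z = 68 to 118 mm, free all round above the rails.
- stop_right_post (a point): The same on the right stop.
- plate: Spent filter plate, loose, white, 24 round wells on top; 85 mm (x) by 127 mm (y) by 30 mm high, about 90 g; lies flat on the deck in the lane, near its middle, long side along the deck. Slick plastic (friction about 0.2). Pushed off the end it tips nose first and slides down. Origin: centre of its underside; z up.
- plate_end_left (a point): Centre of the plate's +y end face, 15 mm above its underside.
- plate_end_right (a point): Centre of the plate's -y end face, 15 mm above its underside.
- basket: Wire waste basket, steel, fixed on the bench at one end of the deck (either end), its near rim tucked under the deck's overhang. 146 mm (x) by 216 mm (y), long sides 60 mm high, both ends cut low to 36 mm, walls 3 mm, floor 10 mm above the bench, open top; axes as the manifold's. Origin: centre of its underside.
- tube_rack: Bystander: white rack of capped tubes at the other end of the deck, 200 (x) by 85 (y) mm, 117 mm high. Origin: centre of underside.
- wash_bottle: Bystander: white wash bottle, 66 mm across, with a bent spout to 203 mm high reaching 48 mm along its -x. Origin: centre of underside.
- media_bottle: Bystander: glass bottle, blue cap, 64 mm across, 150 mm high. Origin: centre of underside.
- beaker: Bystander: small glass beaker 56 mm across, 70 mm high. Origin: centre of underside.
- marker: Bystander: black marker 140 by 14 by 14 mm, lying along its x. Origin: centre of underside.
Not all that is in view belongs to the job. What is shaped like the plate but blue or green is not meant.

How it is judged:
On the way, in this order (a step that is already met when the one before it is completed fails the run):
1. the vent lever is half open, with the stops still in (value of joint vent between 0.645 and 0.925 rad and value of joint each of stop_left, stop_right below 0.012 m), for 0.2 s.
2. the stop at the basket's end is fully out, the other still in (((y of basket in the frame of manifold above 0 m and value of joint stop_left above 0.036 m and value of joint stop_right below 0.012 m) or (y of basket in the frame of manifold below 0 m and value of joint stop_right above 0.036 m and value of joint stop_left below 0.012 m))), for 0.2 s.
3. the plate lies in the basket (x of plate_end_left in the frame of basket between -0.073 and 0.073 m and y of plate_end_left in the frame of basket between -0.108 and 0.108 m and z of each of plate_end_left, plate_end_right in the frame of basket below 0.045 m and x of plate_end_right in the frame of basket between -0.073 and 0.073 m and y of plate_end_right in the frame of basket between -0.108 and 0.108 m), for 0.2 s.
At the end, for the whole second after the job is handed in: both ends of the plate lie inside the basket's outline, their centres less than 45 mm above the bench, the plate at rest; the vent lever stands at 45 +- 8 degrees; the stop at the basket's end is out by more than 36 mm and the other is in (less than 12 mm out) (all of step 3 and value of joint vent between 0.645 and 0.925 rad and ((y of basket in the frame of manifold above 0 m and value of joint stop_left above 0.036 m and value of joint stop_right below 0.012 m) or (y of basket in the frame of manifold below 0 m and value of joint stop_right above 0.036 m and value of joint stop_left below 0.012 m)) and linear speed of plate below 0.02 m/s); the robot touches nothing.
It fails at once if a bystander on the bench is moved by more than 30 mm (distance of any of tube_rack, wash_bottle, media_bottle, beaker, marker from where it was at the start of the episode above 0.03 m).
It also fails if it takes over 61 s, if anything falls off the work surface, if the arm or the gripper's body presses on something with over 40 N, if the wrist force passes 120 N, or if a joint passes its speed limit or range.

## Working session

There is one attempt and no reset: what is moved stays moved. The work goes in short steps, Python scripts to look and compute and a tool call to move; the robot and the scene stay as the last step left them, time stands still between calls to the robot, and variables do not carry over. Pictures are saved under pics/ and viewed, at most 10 in all, crops included, and the job is handed in when it is done.

Besides the shell and the picture viewer there is one more tool, called after ">>>" as name(argument=value, ...), one argument or row to a line, values as JSON. jog_arm: Moves the arm, as the interface text tells. Its arguments: {"type":"object","properties":{"moves":{"type":"array"}},"required":["moves"]}

```bash
mkdir -p pics
cat > h.py <<'E'
from plant import *
import numpy as np, cv2
def pts(f,mask=None):
    d=f["depth"]; v,u=np.nonzero((d>0) if mask is None else (mask&(d>0)))
    z=d[v,u]; c=np.stack([(u-f["cx"])/f["fx"]*z,(v-f["cy"])/f["fy"]*z,z],1)
    return (c-f["t"])@np.array(f["R"]),u,v
def proj(f,X):
    c=np.array(f["R"])@np.array(X)+f["t"]; return f["fx"]*c[0]/c[2]+f["cx"],f["fy"]*c[1]/c[2]+f["cy"]
E
python3 - <<'E'
from h import *
s=state();print(s["time"],s["tool_pos"],s["tool_rot"])
ims=[]
for n in("top","scene"):
    f=grab_frame(n);ims.append(f["color"]);cv2.imwrite(f"pics/{n}0.png",cv2.resize(f["color"],(800,600)))
    np.savez(f"{n}0.npz",**{k:f[k] for k in("color","depth","fx","fy","cx","cy","R","t")})
    for o in("manifold","plate","basket","vent","stop_left","stop_left_post","vent_end","tube_rack","wash_bottle"):
        for r in regions_of(o,f)[:2]:
            P,_,_=pts(f,r["pixels"])
            if len(P):print(n,o,round(r["p"],2),np.round(r["rect"]),np.round(np.median(P,0),3),np.round(np.percentile(P,2,0),3),np.round(np.percentile(P,98,0),3))
E
```

```text
0.0 [ 0.27153385 -0.5622393   0.23005328] [-1.02802143e-03  9.74813482e-01  2.23019292e-01 -1.18289986e-04]
top manifold 0.54 [346. 238.   9.  30.] [ 0.446 -0.087  0.067] [ 0.42  -0.097  0.056] [ 0.479 -0.08   0.119]
top plate 0.88 [277. 212.  56.  37.] [0.512 0.064 0.08 ] [0.473 0.005 0.075] [0.552 0.122 0.083]
top plate 0.88 [417. 320.  53.  39.] [ 0.25  -0.253  0.03 ] [ 0.208 -0.315  0.006] [ 0.288 -0.195  0.033]
top vent 0.69 [286. 162.  44.  17.] [0.62  0.039 0.111] [ 0.607 -0.001  0.096] [0.632 0.086 0.117]
top vent 0.37 [223. 230.  14.  28.] [0.469 0.188 0.068] [0.444 0.181 0.057] [0.503 0.197 0.119]
top stop_left 0.76 [222. 231.  15.  29.] [0.47  0.188 0.068] [0.444 0.181 0.049] [0.504 0.202 0.119]
top stop_left_post 0.75 [223. 230.  11.  29.] [0.469 0.188 0.068] [0.446 0.181 0.057] [0.499 0.197 0.118]
top vent_end 0.51 [283. 163.  41.  11.] [0.62  0.037 0.111] [ 0.606 -0.001  0.088] [0.632 0.086 0.117]
top vent_end 0.46 [181. 207.  51.  85.] [0.52  0.273 0.07 ] [0.429 0.24  0.003] [0.616 0.322 0.119]
top tube_rack 0.74 [183. 209.  51.  91.] [0.52  0.272 0.071] [0.431 0.241 0
[... 584 characters left out ...]
.] [0.623 0.041 0.112] [0.608 0.005 0.033] [0.634 0.086 0.119]
scene stop_left 0.53 [332. 237.  25.  26.] [0.465 0.191 0.07 ] [0.445 0.177 0.051] [0.504 0.197 0.122]
scene stop_left_post 0.72 [332. 239.  24.  30.] [0.468 0.191 0.07 ] [0.448 0.181 0.06 ] [0.504 0.197 0.121]
scene stop_left_post 0.41 [265. 164.  28.  27.] [ 0.443 -0.087  0.07 ] [ 0.423 -0.099  0.055] [ 0.48  -0.08   0.121]
scene vent_end 0.81 [250. 229.  21.  35.] [0.623 0.041 0.113] [0.611 0.003 0.098] [0.633 0.086 0.119]
scene tube_rack 0.63 [343. 284.  84.  89.] [0.539 0.295 0.073] [0.435 0.243 0.004] [0.625 0.328 0.121]
scene wash_bottle 0.67 [267. 303.  33.  57.] [0.721 0.231 0.117] [0.682 0.195 0.009] [0.744 0.251 0.2  ]
```

View pics/top0.png

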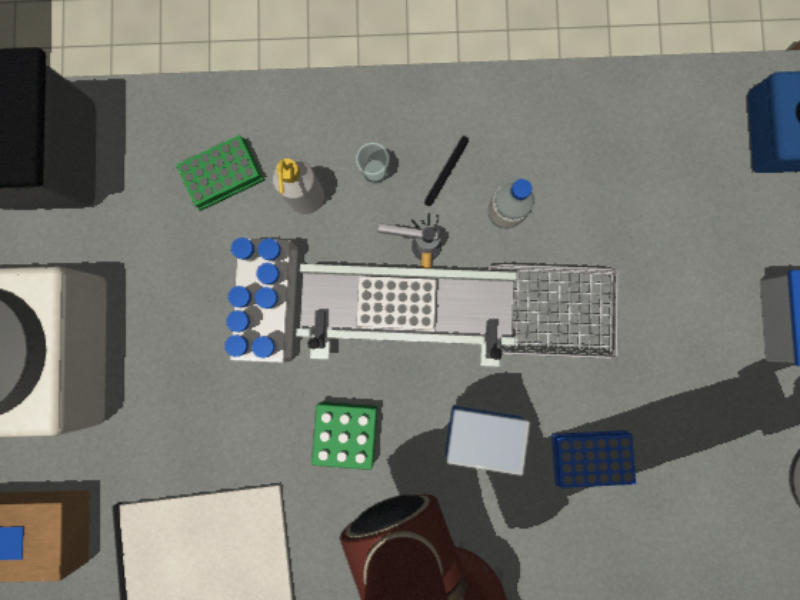

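View pics/scene0.png

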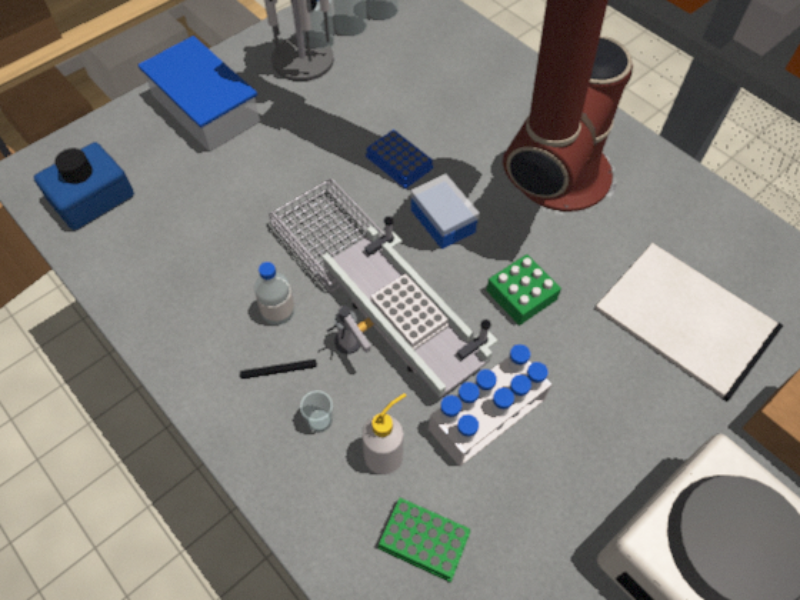

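Both pictures show the basket at the manifold's −y end (top view, right, ~(565,310)). The right stop is at (492,340), the left stop at (318,325), and the vent axis at about (428,238) with the lever pointing +y. Next I fit the frame from the rails.

```bash
cat > fit.py <<'E'
from h import *
from scipy.optimize import minimize
def load(n):
    return dict(np.load(n))
def inM(P,c,a):
    d=P[:,:2]-c; return np.stack([d@[np.cos(a),np.sin(a)],d@[-np.sin(a),np.cos(a)],P[:,2]],1)
if __name__=="__main__":
  A=[]
  for n in("top0.npz","scene0.npz"):
    P=pts(load(n))[0]
    m=(abs(P[:,0]-.52)<.12)&(abs(P[:,1]-.05)<.25)
    P=P[m];A.append(P)
    R=P[(P[:,2]>.071)&(P[:,2]<.079)]
    def cost(q):
        M=inM(R,q[:2],q[2]); 
        d=np.maximum(abs(abs(M[:,0])-52.5e-3)-.006,0)+np.maximum(abs(M[:,1])-.175,0)
        return np.minimum(d,.01).mean()-0.00002*0
    best=min((minimize(cost,[x,y,a],method="Nelder-Mead",options=dict(xatol=1e-5,fatol=1e-8,initial_simplex=np.array([x,y,a])+np.array([[0,0,0],[.01,0,0],[0,.01,0],[0,0,.05]]))) for x in(.50,.515,.53) for y in(.04,.06) for a in(0,.06,.12)),key=lambda r:r.fun)
    q=best.x;print(n,q,best.fun,len(R))
    M=inM(P,q[:2],q[2]); r=inM(R,q[:2],q[2]); r=r[abs(abs(r[:,0])-.0525)<.01]
    print(" rail y ext",np.percentile(r[:,1],[.5,99.5]))
    for nm,sel in(("plate",(abs(M[:,0])<.045)&(abs(M[:,1])<.12)&(M[:,2]>.077)&(M[:,2]<.09)),
      ("postL",(M[:,0]<-.05)&(M[:,1]>.1)&(M[:,2]>.095)),("postR",(M[:,0]<-.05)&(M[:,1]<-.1)&(M[:,2]>.095)),
      ("lever",(M[:,0]>.06)&(M[:,2]>.1)&(M[:,2]<.118)&(M[:,1]<.1))):
        S=M[sel]; print(" ",nm,len(S),*[np.round(f,3) for f in(np.median(S,0),np.percentile(S,2,0),np.percentile(S,98,0))])
        if nm=="lever":
            L=S[np.hypot(S[:,0]-.108,S[:,1]+.03)>.03]; L=L[:,:2].mean(0)-[.108,-.03];print("  ang",np.arctan2(L[0],L[1]))
E
python3 fit.py
```

```text
top0.npz [ 0.50975727  0.04721534 -0.06787486] 0.0033026109850258067 2222
 rail y ext [-0.17306356  0.2178408 ]
  plate 1800 [0.001 0.016 0.08 ] [-0.037 -0.043  0.077] [0.04  0.075 0.083]
  postL 291 [-0.074  0.215  0.116] [-0.092  0.133  0.104] [-0.061  0.247  0.119]
  postR 52 [-0.073 -0.14   0.117] [-0.081 -0.147  0.114] [-0.066 -0.132  0.12 ]
  lever 274 [ 0.11  -0.003  0.111] [ 0.099 -0.043  0.102] [0.12  0.046 0.117]
  ang 0.09015445569288971
scene0.npz [ 0.5095488   0.04566066 -0.0673745 ] 0.0031585558490860653 1571
 rail y ext [-0.1739863   0.22845605]
  plate 1286 [0.003 0.019 0.081] [-0.037 -0.043  0.077] [0.041 0.077 0.086]
  postL 256 [-0.071  0.217  0.118] [-0.09   0.136  0.097] [-0.06   0.248  0.123]
  postR 51 [-0.071 -0.137  0.117] [-0.08  -0.148  0.097] [-0.065 -0.131  0.121]
  lever 195 [0.113 0.006 0.112] [ 0.101 -0.039  0.102] [0.122 0.049 0.117]
  ang 0.13102027613213404
```

>>> jog_arm(
  moves=[
    [[5,0,0,0,0,0,-0.119],[5,0,0,0,0,0,-0.119],[5,0,0,0,0,0,-0.119],[5,0,0,0,0,0,-0.119],[5,0,0,0,0,0,-0.119],[5,0,0,0,0,0,-0.119],[5,0,0,0,0,0,-0.119],[5,0,0,0,0,0,-0.119],[5,3.5,1.2,0,0,0,0],[5,3.5,1.2,0,0,0,0],[5,3.5,1.2,0,0,0,0],[5,3.5,1.2,0,0,0,0],[5,3.5,1.2,0,0,0,0],[5,3.5,1.2,0,0,0,0],[5,3.5,1.2,0,0,0,0],[5,3.5,1.2,0,0,0,0],[5,3.5,1.2,0,0,0,0],[5,3.5,1.2,0,0,0,0]],
  ],
)

```text
time: 2.5
tool_pos: [0.4495, -0.2364, 0.2316]
tool_rot: [0.0, 0.764, 0.645, 0.0]
contact_force: [-0.1, 0.2, -0.2]
gripper_width: 0.586
grasp_force: 0.0
```

>>> jog_arm(
  moves=[
    [[5,3.3,1.2,0,0,0,0],[5,3.3,1.2,0,0,0,0],[5,3.3,1.2,0,0,0,0],[5,3.3,1.2,0,0,0,0],[5,3.3,1.2,0,0,0,0],[5,3.3,1.2,0,0,0,0],[5,3.3,1.2,0,0,0,0],[5,3.3,1.2,0,0,0,0],[5,3.3,1.2,0,0,0,0],[5,2.5,1.2,0,0,0,0],[5,0,0,0,0,0,0],[5,0,0,0,0,0,0]],
  ],
)

```text
time: 3.5
tool_pos: [0.6216, 0.0604, 0.231]
tool_rot: [-0.0, 0.764, 0.646, -0.0]
contact_force: [0.6, -0.1, -0.9]
gripper_width: 0.586
grasp_force: 0.0
```

Run:
```python
from fit import *
s=state();print(s["tool_pos"],s["tool_rot"])
f=grab_frame("wrist");cv2.imwrite("pics/w1.png",f["color"])
for n in("wrist","top"):
    g=f if n=="wrist" else grab_frame(n)
    P=pts(g)[0];M=inM(P,np.array([.5097,.0465]),-.0675)
    S=M[(M[:,0]>.09)&(M[:,0]<.16)&(M[:,1]>-.015)&(M[:,1]<.06)&(M[:,2]>.1)&(M[:,2]<.118)]
    if len(S)>20:
        u=cv2.fitLine(S[:,:2].astype(np.float32),cv2.DIST_HUBER,0,.01,.01).ravel();print(n,len(S),u,np.arctan2(u[0],u[1]),S.min(0),S.max(0))
```

```text
[0.62161719 0.06040561 0.23102629] [-8.43946922e-05  7.63508597e-01  6.45797576e-01 -3.23859640e-04]
wrist 1453 [0.10822653 0.99412626 0.11341947 0.01944008] 0.10843894 [ 0.1041811  -0.01493091  0.10045028] [0.12226816 0.05051152 0.11372265]
top 85 [0.08615334 0.99628186 0.11054808 0.00279263] 0.08626028 [ 0.10391077 -0.01368349  0.10053977] [0.11778979 0.04942103 0.11376282]
```

View pics/w1.png

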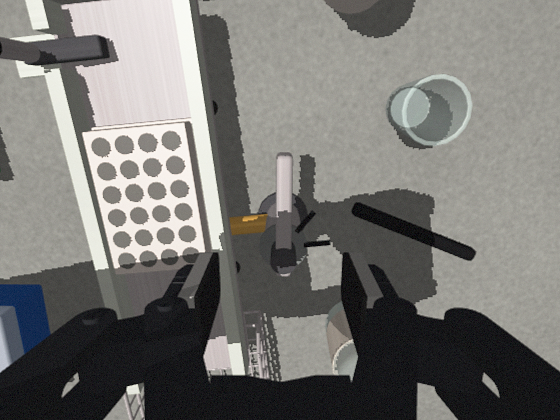

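Lever is seen lying upright in the wrist view from (285,155) to the hub (284,260), angle about 0.105 rad; the calibrated fit agrees. I'll grip it at 60 mm radius.

>>> jog_arm(
  moves=[
    [[5,0.9,0.3,2,0,0,0],[5,0,0,3,0,0,0],[5,0,0,3,0,0,0],[5,0,0,3,0,0,0],[5,0,0,2,0,0,0],[5,0,0,1.4,0,0,0],[5,0,0,0,0,0,0],[0.6,0,0,0,0,0,0],[0.6,0,0,0,0,0,0],[0.6,0,0,0,0,0,0],[0.6,0,0,0,0,0,0],[0.6,0,0,0,0,0,0],[0.6,0,0,0,0,0,0],[0.6,0,0,0,0,0,0]],
  ],
)

```text
time: 4.77
tool_pos: [0.6263, 0.0677, 0.09]
tool_rot: [0.0, 0.765, 0.645, 0.0]
contact_force: [-4.8, 0.6, 6.4]
gripper_width: 0.127
grasp_force: 58.2
```

>>> jog_arm(
  moves=[
    [[0.6,-0.01,0.34,0,0,0,0.0567],[0.6,-0.01,0.34,0,0,0,0.0567],[0.6,-0.01,0.34,0,0,0,0.0567],[0.6,-0.01,0.34,0,0,0,0.0567],[0.6,-0.01,0.34,0,0,0,0.0567],[0.6,-0.01,0.34,0,0,0,0.0567],[0.6,-0.01,0.34,0,0,0,0.0567],[0.6,-0.01,0.34,0,0,0,0.0567],[0.6,-0.01,0.34,0,0,0,0.0567],[0.6,-0.01,0.34,0,0,0,0.0567],[0.6,-0.01,0.34,0,0,0,0.0567],[0.6,-0.01,0.34,0,0,0,0.0567],[0.6,0,0,0,0,0,0],[0.6,0,0,0,0,0,0],[0.6,0,0,0,0,0,0]],
  ],
)

```text
time: 6.02
tool_pos: [0.6603, 0.0478, 0.0899]
tool_rot: [-0.0, 0.936, 0.353, -0.001]
contact_force: [-7.2, -0.8, 6.7]
gripper_width: 0.123
grasp_force: 58.9
```

>>> jog_arm(
  moves=[
    [[5,0,0,0,0,0,0],[5,0,0,0,0,0,0],[5,0,0,0,0,0,0],[5,0,0,0,0,0,0],[5,0,0,-2,0,0,0],[5,0,0,-3,0,0,0],[5,0,0,-3.5,0,0,0],[5,0,0,-3.5,0,0,-0.111],[5,0,0,-1,0,0,-0.111],[5,0,0,0,0,0,-0.111],[5,0,0,0,0,0,-0.111],[5,0,0,0,0,0,-0.111],[5,0,0,0,0,0,-0.111],[5,0,0,0,0,0,-0.111],[5,0,0,0,0,0,0]],
  ],
)

```text
time: 7.27
tool_pos: [0.6608, 0.0481, 0.2173]
tool_rot: [0.0, 0.732, 0.682, 0.0]
contact_force: [-0.8, 0.0, -0.6]
gripper_width: 0.583
grasp_force: 0.0
```

Run:
```python
from fit import *
s=state();print(s["time"],s["tool_pos"],s["tool_rot"])
for n in("wrist","top","scene"):
    g=grab_frame(n)
    P=pts(g)[0];M=inM(P,np.array([.5097,.0465]),-.0675)
    r=np.hypot(M[:,0]-.108,M[:,1]+.03)
    S=M[(M[:,0]>.11)&(M[:,1]>-.03)&(r>.02)&(r<.09)&(M[:,2]>.1)&(M[:,2]<.118)]
    if len(S)>20:
        u=cv2.fitLine(S[:,:2].astype(np.float32),cv2.DIST_HUBER,0,.01,.01).ravel();print(n,len(S),np.arctan2(u[0],u[1]),r[0]*0,S.min(0),S.max(0),np.arctan2(*(np.median(S[:,:2],0)-[.108,-.03])))
```

```text
7.2667 [0.6608267  0.04810308 0.21725663] [2.96309650e-05 7.31598331e-01 6.81735930e-01 5.50243002e-05]
wrist 1613 0.802202 0.0 [ 0.11736663 -0.02036822  0.10000482] [0.1684323  0.0296328  0.11370148] 0.7727650287702739
scene 127 0.81025255 0.0 [ 0.11967189 -0.01835451  0.10008062] [0.16798977 0.02849237 0.11713981] 0.80143455347286
```

>>> jog_arm(
  moves=[
    [[5,-2.16,-3.17,0,0,0,0],[5,-2.16,-3.17,0,0,0,0],[5,-2.16,-3.17,0,0,0,0],[5,-2.16,-3.17,0,0,0,0],[5,-2.16,-3.17,0,0,0,0],[5,-2.16,-3.17,0,0,0,0],[5,-2.16,-3.17,0,0,0,0],[5,0,0,0,0,0,0],[5,0,0,0,0,0,0]],
  ],
)

```text
time: 8.17
tool_pos: [0.4277, -0.0874, 0.2175]
tool_rot: [0.001, 0.734, 0.679, 0.001]
contact_force: [0.0, 0.3, -0.2]
gripper_width: 0.586
grasp_force: 0.0
```

Run:
```python
from fit import *
s=state();print(s["time"],s["tool_pos"],s["tool_rot"])
for n in("wrist","scene"):
    f=grab_frame(n)
    if n=="wrist":cv2.imwrite("pics/w2.png",f["color"])
    P=pts(f)[0]
    S=P[(abs(P[:,0]-.43)<.03)&(abs(P[:,1]+.087)<.03)&(P[:,2]>.095)&(P[:,2]<.125)]
    if len(S):print(n,len(S),np.median(S,0),S.min(0),S.max(0))
```

```text
8.1667 [ 0.42765065 -0.0873869   0.21754074] [7.55333617e-04 7.33678981e-01 6.79495641e-01 5.07135676e-04]
wrist 592 [ 0.42757403 -0.08570614  0.11743118] [ 0.41859113 -0.09597376  0.09515474] [ 0.43635612 -0.07823864  0.11937849]
scene 51 [ 0.42983011 -0.08567836  0.11645468] [ 0.41920187 -0.09691514  0.09512047] [ 0.43654988 -0.0808285   0.12290166]
```

View pics/w2.png

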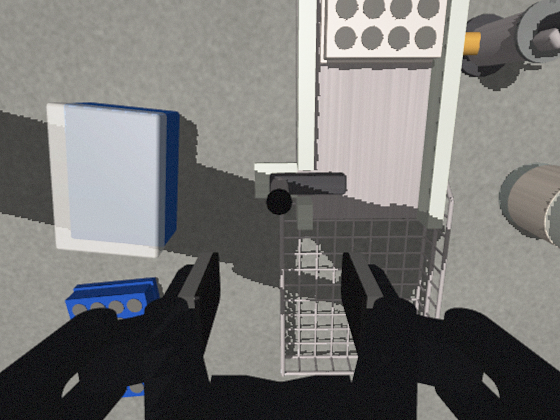

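The knob shows at (279,202) in the wrist view, right under the TCP, with the bar in the lane to its right.

>>> jog_arm(
  moves=[
    [[5,0,0,3,0,0,0],[5,0,0,3,0,0,0],[5,0,0,3,0,0,0],[5,0,0,2.6,0,0,0],[5,0,0,1.6,0,0,0],[5,0,0,0,0,0,0],[0.8,0,0,0,0,0,0],[0.8,0,0,0,0,0,0],[0.8,0,0,0,0,0,0],[0.8,0,0,0,0,0,0],[0.8,0,0,0,0,0,0],[0.8,0,0,0,0,0,0]],
  ],
)

```text
time: 9.27
tool_pos: [0.4299, -0.0869, 0.0872]
tool_rot: [0.001, 0.732, 0.681, 0.001]
contact_force: [0.3, 3.2, 5.9]
gripper_width: 0.179
grasp_force: 58.4
```

>>> jog_arm(
  moves=[
    [[0.8,0,-0.4,0,0,0,0],[0.8,0,-0.5,0,0,0,0],[0.8,0,-0.5,0,0,0,0],[0.8,0,-0.5,0,0,0,0],[0.8,0,-0.5,0,0,0,0],[0.8,0,-0.5,0,0,0,0],[0.8,0,-0.5,0,0,0,0],[0.8,0,-0.4,0,0,0,0],[0.8,0,0,0,0,0,0],[0.8,0,0,0,0,0,0],[0.8,0,0,0,0,0,0]],
  ],
)

```text
time: 10.18
tool_pos: [0.3915, -0.0842, 0.0872]
tool_rot: [0.001, 0.732, 0.681, 0.001]
contact_force: [-1.3, 2.0, 9.1]
gripper_width: 0.178
grasp_force: 58.9
```

>>> jog_arm(
  moves=[
    [[0.8,0,-0.2,0,0,0,0],[0.8,0,-0.1,0,0,0,0],[0.8,0,0,0,0,0,0],[0.8,0,0,0,0,0,0]],
  ],
)

```text
time: 10.52
tool_pos: [0.3891, -0.0841, 0.0872]
tool_rot: [0.002, 0.732, 0.681, 0.001]
contact_force: [1.5, 2.7, 6.8]
gripper_width: 0.179
grasp_force: 58.7
```

>>> jog_arm(
  moves=[
    [[4,0,0,0,0,0,0],[4,0,0,0,0,0,0],[4,0,0,0,0,0,0],[4,0,0,-2,0,0,0],[4,0,0,-3,0,0,0],[4,0,0,-3.5,0,0,0],[4,0,0,-3.5,0,0,0],[0,3.48,1.58,0,0,0,0],[0,3.48,1.58,0,0,0,0],[0,3.48,1.58,0,0,0,0],[0,3.48,1.58,0,0,0,0],[0,3.48,1.58,0,0,0,0],[0,3.48,1.58,0,0,0,0],[0,3.48,1.58,0,0,0,0],[0,0,0,0,0,0,0],[0,0,0,0,0,0,0]],
  ],
)

```text
time: 11.85
tool_pos: [0.5153, 0.1524, 0.204]
tool_rot: [-0.001, 0.731, 0.682, -0.001]
contact_force: [-0.3, -0.5, 0.4]
gripper_width: 0.001
grasp_force: 0.0
```

Run:
```python
from fit import *
s=state();print(s["time"],s["tool_pos"],s["tool_rot"],s["gripper_width"])
for n in("wrist","scene"):
    f=grab_frame(n)
    cv2.imwrite(f"pics/{n}3.png",f["color"])
    M=inM(pts(f)[0],np.array([.5097,.0465]),-.0675)
    for nm,sel in(("plate",(abs(M[:,0])<.045)&(abs(M[:,1])<.12)&(M[:,2]>.077)&(M[:,2]<.085)),("postR",(abs(M[:,0]+.1)<.05)&(M[:,1]<-.12)&(M[:,1]>-.16)&(M[:,2]>.105)&(M[:,2]<.122)),("postL",(M[:,0]<-.05)&(M[:,0]>-.1)&(abs(M[:,1]-.14)<.02)&(M[:,2]>.105)&(M[:,2]<.122))):
        S=M[sel]
        if len(S):print(n,nm,len(S),np.median(S,0),np.percentile(S,1,0),np.percentile(S,99,0))
```

```text
11.85 [0.51531596 0.15235662 0.20403965] [-5.09775308e-04  7.31265133e-01  6.82091972e-01 -1.25942316e-03] 0.0005972072695118798
wrist plate 4286 [0.00706661 0.06326397 0.07993497] [-0.03811065 -0.04018053  0.07774517] [0.04172184 0.07881902 0.08169805]
wrist postL 679 [-0.06751428  0.14155261  0.11747095] [-0.07604038  0.13294199  0.11245758] [-0.05973087  0.14951744  0.11906423]
scene plate 1149 [0.00457617 0.01941874 0.08118995] [-0.03778554 -0.04539309  0.07727696] [0.04161586 0.07645333 0.08473327]
scene postR 34 [-0.10957023 -0.13832885  0.118284  ] [-0.11942416 -0.14821877  0.10640537] [-0.10277743 -0.13152358  0.1218387 ]
scene postL 43 [-0.06707915  0.14058172  0.11750395] [-0.07644949  0.13227852  0.10725311] [-0.06015693  0.14753042  0.12181763]
```

View pics/scene3.png

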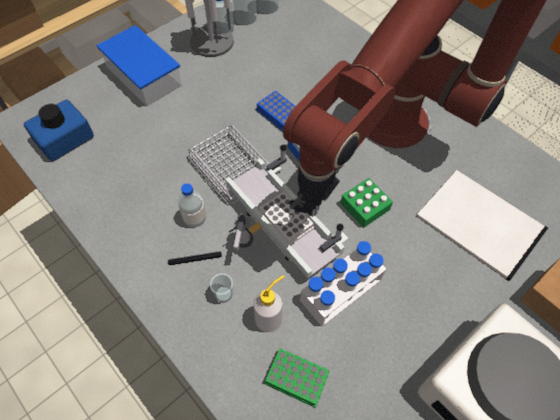

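>>> jog_arm(
  moves=[
    [[0,0,0,3,0,0,0],[0,0,0,3,0,0,0],[0,0,0,3,0,0,0],[0,0,0,3,0,0,0],[0,0,0,2.2,0,0,0],[0,0,0,0,0,0,0],[0,-0.7,0,0,0,0,0],[0,-0.7,0,0,0,0,0],[0,-0.7,0,0,0,0,0],[0,-0.7,0,0,0,0,0],[0,-1,0,0,0,0,0],[0,-1,0,0,0,0,0],[0,-1,0,0,0,0,0],[0,-1,0,0,0,0,0],[0,-1,0,0,0,0,0]],
  ],
)

```text
time: 13.2
tool_pos: [0.5098, 0.0723, 0.0633]
tool_rot: [-0.0, 0.732, 0.681, -0.0]
contact_force: [0.6, -0.1, 1.1]
gripper_width: -0.003
grasp_force: 0.2
```

>>> jog_arm(
  moves=[
    [[0,-1,0,0,0,0,0],[0,-1,0,0,0,0,0],[0,-1,0,0,0,0,0],[0,-1,0,0,0,0,0],[0,-1,0,0,0,0,0],[0,-1,0,0,0,0,0],[0,-1,0,0,0,0,0],[0,-1,0,0,0,0,0]],
  ],
)

```text
time: 13.87
tool_pos: [0.504, -0.0074, 0.0633]
tool_rot: [-0.0, 0.732, 0.681, -0.0]
contact_force: [1.0, 0.5, -0.3]
gripper_width: 0.003
grasp_force: 0.1
```

Run:
```python
from fit import *
s=state();print(s["time"],s["tool_pos"],s["tool_rot"],s["contact_force"],inM(np.array([s["tool_pos"]]),np.array([.5097,.0465]),-.0675))
f=grab_frame("scene")
cv2.imwrite("pics/s4.png",cv2.resize(f["color"][100:300,150:400],(750,600)))
```

```text
13.8667 [ 0.50399143 -0.00735161  0.06326244] [-9.97548951e-06  7.32233663e-01  6.81053495e-01 -1.94558412e-05] [ 0.95240554  0.47853262 -0.32188748] [[-0.00206335 -0.05411401  0.06326244]]
```

View pics/s4.png

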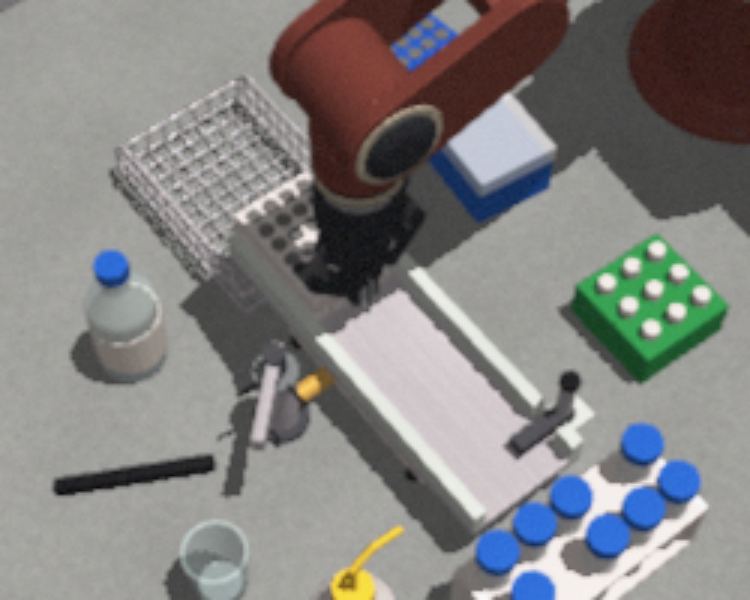

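The plate's nose overhangs the deck edge, at about (275,215) in the crop, and the fingers are behind it. I'll continue the push.

>>> jog_arm(
  moves=[
    [[0,-1,0,0,0,0,0],[0,-1,0,0,0,0,0],[0,-1,0,0,0,0,0],[0,-1,0,0,0,0,0],[0,-1,0,0,0,0,0],[0,-1,0,0,0,0,0],[0,-1,0,0,0,0,0],[0,-1,0,0,0,0,0],[0,-1,0,0,0,0,0],[0,-1,0,0,0,0,0],[0,-1,0,0,0,0,0],[0,-1,0,0,0,0,0],[0,0,0,0,0,0,0],[0,0,0,0,0,0,0]],
  ],
)

```text
time: 15.08
tool_pos: [0.4953, -0.1266, 0.0632]
tool_rot: [-0.0, 0.733, 0.681, 0.0]
contact_force: [0.1, 0.4, 0.2]
gripper_width: 0.001
grasp_force: 0.0
```

```bash
cat > chk.py <<'E'
from fit import *
import sys
s=state();print(s["time"],s["contact_force"],inM(np.array([s["tool_pos"]]),np.array([.5097,.0465]),-.0675))
for n in("top","scene","wrist"):
    f=grab_frame(n)
    if n=="scene":cv2.imwrite(sys.argv[1],cv2.resize(f["color"][100:300,150:400],(750,600)))
    for r in regions_of("plate",f)[:3]:
        M=inM(pts(f,r["pixels"])[0],np.array([.5097,.0465]),-.0675)
        if len(M):print(n,round(r["p"],2),np.round([np.median(M,0),np.percentile(M,3,0),np.percentile(M,97,0)],3).tolist())
E
python3 chk.py pics/s5.png
```

```text
15.0833 [0.11345028 0.3668096  0.23689676] [[-0.00270142 -0.17365891  0.06318553]]
top 0.78 [[-0.239, -0.334, 0.03], [-0.279, -0.38, 0.007], [-0.198, -0.286, 0.033]]
top 0.74 [[0.22, 0.335, 0.029], [0.171, 0.275, 0.009], [0.271, 0.395, 0.033]]
scene 0.96 [[0.025, -0.265, 0.04], [-0.023, -0.307, 0.017], [0.042, -0.188, 0.046]]
scene 0.84 [[-0.236, -0.279, 0.029], [-0.283, -0.313, 0.003], [-0.202, -0.258, 0.036]]
scene 0.81 [[0.226, 0.34, 0.031], [0.174, 0.28, 0.008], [0.277, 0.399, 0.035]]
wrist 0.71 [[-0.0, -0.191, 0.04], [-0.039, -0.243, 0.028], [0.038, -0.184, 0.041]]
```

View pics/s5.png

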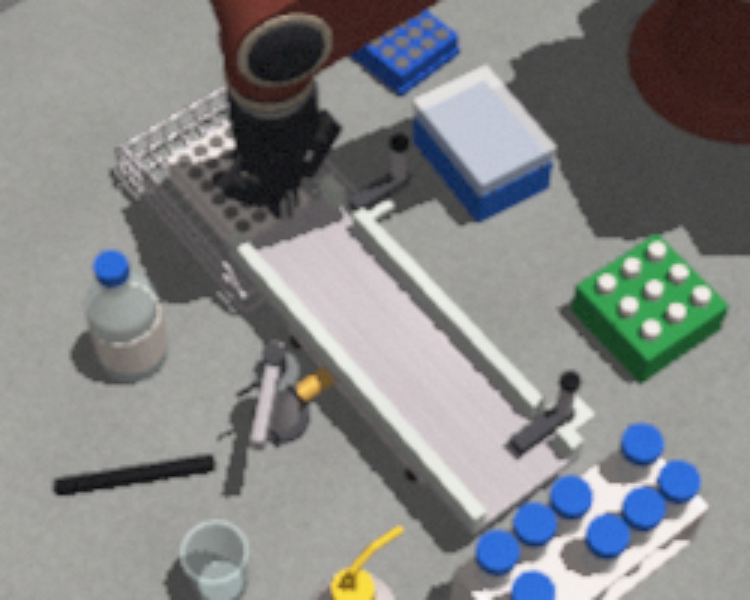

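The plate has dropped into the basket at (215,185), with its top at z = 0.040 — flat on the floor. I'll retract and verify.

>>> jog_arm(
  moves=[
    [[0,0,0,-2,0,0,0],[0,0,0,-3.5,0,0,0],[0,0,0,-3.5,0,0,0],[0,0,0,-3.5,0,0,0],[0,0,0,-3.5,0,0,0],[0,3,-1,0,0,0,0],[0,3,-1,0,0,0,0],[0,3,-1,0,0,0,0],[0,3,-1,0,0,0,0],[0,3,-1,0,0,0,0],[0,0,0,0,0,0,0],[0,0,0,0,0,0,0]],
  ],
)

```text
time: 16.38
tool_pos: [0.4561, 0.0285, 0.2234]
tool_rot: [0.0, 0.731, 0.682, 0.0]
contact_force: [-0.9, -0.4, -0.4]
gripper_width: 0.002
grasp_force: 0.0
```

```bash
python3 chk.py pics/s6.png
python3 - <<'E'
from fit import *
for n in("top","scene"):
    f=grab_frame(n);M=inM(pts(f)[0],np.array([.5097,.0465]),-.0675)
    r=np.hypot(M[:,0]-.108,M[:,1]+.03)
    S=M[(M[:,0]>.11)&(M[:,1]>-.03)&(r>.02)&(r<.09)&(M[:,2]>.1)&(M[:,2]<.118)]
    if len(S):print(n,"vent",len(S),np.arctan2(*(np.median(S[:,:2],0)-[.108,-.03])))
    for y in(-.14,.14):
        S=M[(abs(M[:,0]+.1)<.05)&(abs(M[:,1]-y)<.02)&(M[:,2]>.105)&(M[:,2]<.122)]
        if len(S):print(n,"post",y,np.median(S,0))
    S=M[(abs(M[:,0])<.045)&(M[:,1]<-.18)&(M[:,1]>-.37)&(M[:,2]>.034)&(M[:,2]<.06)]
    for b in np.arange(-.36,-.18,.02):
        q=S[abs(S[:,1]-b)<.01]
        if len(q):print(n,round(b,2),len(q),np.round(np.median(q[:,2]),3),end="; ")
E
```

```text
16.3833 [-0.93597124 -0.41271516 -0.37749876] [[-0.05230249 -0.02154053  0.22339082]]
top 0.77 [[0.22, 0.334, 0.029], [0.169, 0.275, 0.004], [0.277, 0.395, 0.033]]
top 0.7 [[-0.239, -0.317, 0.029], [-0.281, -0.378, 0.007], [-0.199, -0.259, 0.033]]
scene 0.85 [[0.004, -0.247, 0.041], [-0.038, -0.306, 0.019], [0.042, -0.188, 0.046]]
scene 0.83 [[0.226, 0.341, 0.031], [0.176, 0.283, 0.013], [0.275, 0.399, 0.036]]
scene 0.74 [[-0.218, -0.348, 0.031], [-0.269, -0.382, 0.01], [-0.197, -0.297, 0.036]]
wrist 0.48 [[-0.206, -0.264, 0.01], [-0.207, -0.271, 0.002], [-0.204, -0.258, 0.02]]
wrist 0.19 [[0.211, -0.044, 0.013], [0.198, -0.055, 0.005], [0.221, -0.034, 0.016]]
top vent 157 0.7683026670395544
top post 0.14 [-0.06865271  0.1396019   0.11676712]
top -0.36 8 0.036; top -0.34 33 0.036; top -0.3 255 0.04; top -0.28 287 0.04; top -0.26 296 0.04; top -0.24 283 0.04; top -0.22 290 0.04; top -0.2 288 0.04; scene vent 125 0.8003930548908911
scene post -0.14 [-0.11443307 -0.13771672  0.11861731]
scene post 0.14 [-0.06651397  0.13981388  0.11803103]
scene -0.36 12 0.036; scene -0.34 20 0.038; scene -0.32 3 0.038; scene -0.3 141 0.041; scene -0.28 160 0.041; scene -0.26 157 0.041; scene -0.24 166 0.041; scene -0.22 161 0.041; scene -0.2 167 0.041;
```

View pics/s6.png

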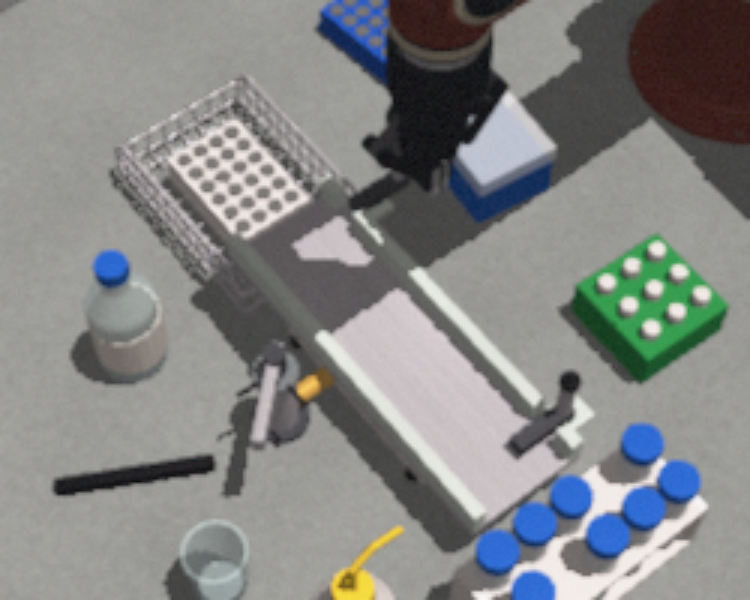

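The picture shows the plate flat in the basket at (240,180) with its top level at 40 mm. The lever is at about 45°, the right stop is out and the left stop is in.

```bash
python3 -c "
from plant import *
print(job_done())"
```

```text
the job is handed in; nothing more can be done
None
```

The job is handed in at about 16 s of the 61 s allowed, verdict not shown: in the last pictures the vent stood at about 45°, the basket-end stop (right) was out about 43–46 mm with the other still in, and the plate lay flat on the basket floor.

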